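# Tip a glove carton over and push it home in its holder

### The arm

A 6-joint arm with a two-finger parallel gripper is mounted at the origin on the work surface. World frame = base frame: x ahead of the robot, y to its left, z up, the work surface at z = 0. Lengths are in m, angles in rad, forces in N, time in s.
With the tool pointing down it reaches from about 0.25 to 0.725 m from the base axis. Payload 4 kg.
Tool frame: the origin (TCP) lies midway between the tips of the shut fingers; the grasp point (between the pads) lies 19 mm behind it; z points along the fingers, y is the line along which they close (so a half turn about z gives the same grasp; the last joint's range is limited). The gripper opens to 85 mm and grips with 20 to 120 N. Pads are 22 mm wide; open, the fingers measure 114 mm over their backs; the gripper's body (76 mm by 85 mm) begins 54 mm behind the grasp point. The pads swing forward as they close: fully open they stand 13 mm farther back than shut.
Start: joints at [-1.25, 0.241, 0.005, 1.335, 0, 1.571], TCP at [0.158, -0.474, 0.231] pointing down, gripper open.
Joint ranges: [-2.72, 2.72], [-1.05, 1.87], [-1.09, 1.28], [-1.99, 2.15], [-1.42, 1.44], [-3.14, 3.14]. Speed limits (rad/s): [2.79, 2.79, 3.14, 3.14, 3.14, 3.14].

### API

Orientations are given as a unit quaternion [x, y, z, w].
In Python, from workcell import bot gives the robot as it stands. The module is installed in compiled form; this text tells all that it offers.
- The arm moves only by the tool jog_arm, never from a script. Its argument "deltas" is a list of rows, each an object with "fingers": the opening, from 0 (shut) to 1 (fully open); "delta_pos": the shift along the tool's x, y, z normalised to -1 to 1, where 1 is 300 mm, a list of three; "yaw": the turn about the tool's z normalised to -1 to 1, where 1 is pi/4 rad. A call has 1 to 12 rows; each row is the pose to reach, as a shift and turn from the pose commanded when the call began, along the tool's axes at that moment; what a row does not reach only later rows make up. A row lasts 1/10 s, in which the tool goes at most 50 mm and 8.59 degrees, less where a joint would pass 70% of its speed; a pose out of reach is approached as far as the arm can. A call with a number of a shift or a turn outside -1 to 1 is refused whole. A call with a gripper value outside its range is refused whole. The fingers move at their own pace and stop on an object; the grip force is fixed at half the most. Time passes only in rows, so rows that repeat a pose let the fingers close. It gives the time, the measured TCP pose, the force, the opening and the grip force at its end, in the units of the state.
- bot.get_obs(): the state, without advancing time (a new reading comes with each control period).
- bot.camera(name): name is "side" or "top" or "wrist"; returns a dict with "image" (480x640x3 uint8, red, green, blue), "range_z" (480x640 float32, m along the optical axis (not along the pixel's ray), 0 where there is no reading), "fx", "fy", "cx", "cy" (pixels), "rvec" (rotation vector, rad) and "tvec" (3), from world to camera coordinates, as OpenCV has them. Camera axes: x right, y down, z forward; pixel columns grow to the right and rows downward; lengths in m; the calibration is good to about 2 mm. A picture is of the moment at which its call begins.
- bot.job_done(): hands the job in; it is judged then, once.
The state is a dict: "clock": time; "joint_pos": joint angles; "joint_vel": joint speeds; "tau": joint torques, N m; "eef_pos": TCP position; "tool_rot": TCP orientation; "ft_force": force on the tool from outside, world axes, zero at the start; "ft_torque": the same for the moment, N m; "grip_width": finger opening in m; "grasp_force": force on a finger pad.
Only numpy, scipy, OpenCV 4.12 (cv2) and the standard library are available. Lean on these libraries where they do the work, as an engineer would, in place of code of your own. Each camera call takes 0.05 s, during which the arm holds its last target. There are 200 camera calls.

### The job

The glove carton stands on end in front of its red holder. Push it over towards the holder so that it lies flat on the bench with the black dispensing slot on top, then push it along the bench into the holder until it is fully home against the back stop. Only push it, gently enough not to crush the card when it meets the stop; never grasp or lift it, and leave the bottle, flask, beaker, jar and tape standing where they are.

Things in the scene. Friction and masses are not known exactly. Their poses are not given: they have to be found in the camera images.
- carton: white and blue closed rigid glove carton, 110 x 60 x 200 mm (own x, y, z), 0.25 to 0.5 kg. Starts standing on end on the bench, own z up; origin at the centre of the end it stands on. Its own -y face faces the holder within about 5 degrees. Once it lies as wanted, own y points up and own z to the holder
- carton_slot (a point): middle of the slot face (own +y face, 100 mm up), which faces away from the holder at the start; the black oval slot is printed flush, 32 x 122 mm. Pushed on this face at 150 mm height towards own -y, the carton tips over its far bottom edge without sliding, and falls by itself beyond a lean of about 17 degrees
- carton_mid (a point): centre of the carton, 100 mm above the bench when it stands, 30 mm when it lies flat
- carton_lead (a point): centre of the carton's upper end as it stands (own z = 200 mm): the end that goes first into the holder and meets its back stop
- holder: red U-shaped sheet-metal holder screwed to the bench, no floor, sheet 4 mm thick, 35 mm high. Origin on the bench at the middle of the back stop's inner face; own z up, own +y points out of the open mouth to the carton. Side walls 120 mm apart inside (5 mm play each side of the lying carton) run from the stop (y = 0) to y = 85 mm, then flare as guiding lips
- holder_mouth (a point): middle of the holder's mouth on the bench, at holder y = 153 mm, where the lips, flared 25 degrees, are 183 mm apart. The carton at the start stands 242 to 277 mm out from here, within 10 mm of the centre line, and once tipped lies just outside the lips; fully home it sticks out 47 mm beyond here. Carton and holder are slippery
- amber_bottle: amber glass reagent bottle with red cap, 64 mm across, 130 mm tall; loose, to be left alone; origin at the centre of its underside
- flask: conical glass flask with cork, 74 mm across at the foot, 134 mm tall; loose, to be left alone; origin at the centre of its underside
- beaker: glass beaker, 68 mm across, 85 mm tall; loose, to be left alone; origin at the centre of its underside
- tape_roll: yellow roll of tape lying flat, 60 mm across, 18 mm high; loose, to be left alone; origin at the centre of its underside
- jar: small white plastic jar, 56 mm across, 60 mm tall; loose, to be left alone; origin at the centre of its underside

How it is judged:
On the way, in this order (a step that is already met when the one before it is completed fails the run):
1. the carton lies flat on the bench, slot on top, outside the holder's straight part (angle between carton's own y axis and vertical below 0.1 rad and height (world z) of carton_mid below 0.04 m and linear speed of carton below 0.1 m/s and y of carton_lead in the frame of holder above 0.1 m), for 0.2 s.
2. the carton is home against the back stop (angle between carton's own y axis and vertical below 0.1 rad and height (world z) of carton_mid below 0.04 m and y of carton_lead in the frame of holder between -0.004 and 0.008 m and x of carton_lead in the frame of holder between -0.014 and 0.014 m and angle between the z axis of carton and the y axis of holder, either way round below 0.12 rad and linear speed of carton below 0.02 m/s), for 0.2 s.
At the end, for the whole second after the job is handed in: First tipped flat outside the holder, then slid in: the carton lies on the bench, slot face up (within 0.1 rad), leading end within 8 mm of the back stop and 14 mm of the holder's centre line, length within 0.12 rad of the holder's, at rest (all of step 2); the robot touches nothing.
It fails at once if the carton is crushed: the fingers press on it with more than 40 N (contact force between the fingers and carton above 40 N).
It fails at once if the carton is lifted off the bench (height (world z) of carton_mid above 0.12 m or (angle between carton's own z axis and vertical above 1.5 rad and height (world z) of carton_mid above 0.05 m)).
It fails at once if a bystander is shifted more than 20 mm or tipped more than 0.3 rad (distance of any of amber_bottle, flask, beaker, tape_roll, jar from where it was at the start of the episode above 0.02 m or angle between any of amber_bottle, flask, beaker, tape_roll, jar's own z axis and vertical above 0.3 rad).
It also fails if it takes over 51 s, if anything falls off the work surface, if the arm or the gripper's body presses on something with over 40 N, if the wrist force passes 120 N, or if a joint passes its speed limit or range.

## Working session

There is one attempt and no reset: what is moved stays moved. The work goes in short steps, Python scripts to look and compute and a tool call to move; the robot and the scene stay as the last step left them, time stands still between calls to the robot, and variables do not carry over. Pictures are saved under pics/ and viewed, at most 10 in all, crops included, and the job is handed in when it is done.

Besides the shell and the picture viewer there is one more tool, called after "Call:" as name(argument=value, ...), one argument or row to a line, values as JSON. jog_arm: Moves the arm, as the interface text tells. Scaled input: -1 to 1 covers 300 mm each way for a shift and pi/4 rad each way for a turn. Its arguments: {"type":"object","properties":{"deltas":{"type":"array","items":{"type":"object","properties":{"fingers":{"type":"number"},"delta_pos":{"type":"array","items":{"type":"number"}},"yaw":{"type":"number"}}}}},"required":["deltas"]}

```bash
mkdir -p pics
cat > h.py <<'E'
import numpy as np, cv2
from workcell import bot
def cloud(c):
    R=cv2.Rodrigues(np.array(c['rvec'],float))[0]; t=np.array(c['tvec'],float).ravel()
    z=c['range_z']; v,u=np.indices(z.shape)
    P=np.stack([(u-c['cx'])/c['fx']*z,(v-c['cy'])/c['fy']*z,z],-1)
    W=(P-t)@R; W[z==0]=np.nan
    return W
def save(c,n): cv2.imwrite('pics/'+n,c['image'][:,:,::-1])
E
python3 - <<'E'
from h import *
o=bot.get_obs();print({k:np.round(o[k],3) for k in('clock','eef_pos','tool_rot','ft_force','grip_width')})
c=bot.camera('top');save(c,'top.png');W=cloud(c);np.save('top.npy',W);np.save('topim.npy',c['image'])
c2=bot.camera('side');save(c2,'side.png')
I=c['image'].astype(int)
red=(I[...,0]>120)&(I[...,1]<70)&(I[...,2]<70)
m=red&(W[...,2]>.02)&(W[...,2]<.045);print('red',m.sum(),np.nanmin(W[m],0),np.nanmax(W[m],0))
m=(W[...,2]>.19)&(W[...,2]<.21);print('ctop',m.sum());print(cv2.minAreaRect(W[m][:,:2].astype(np.float32)))
E
```

```text
{'clock': np.float64(0.0), 'eef_pos': array([ 0.157, -0.474,  0.23 ]), 'tool_rot': array([ 0.987,  0.16 , -0.   , -0.001]), 'ft_force': array([ 0.46 , -0.214,  0.163]), 'grip_width': np.float64(0.086)}
red 377 [ 0.46236319 -0.28983743  0.02138003] [0.96690076 0.00255714 0.04435777]
ctop 2218
((0.6640394926071167, -0.04169130325317383), (0.8080829977989197, 0.4598695635795593), 88.69010925292969)
```

View pics/top.png

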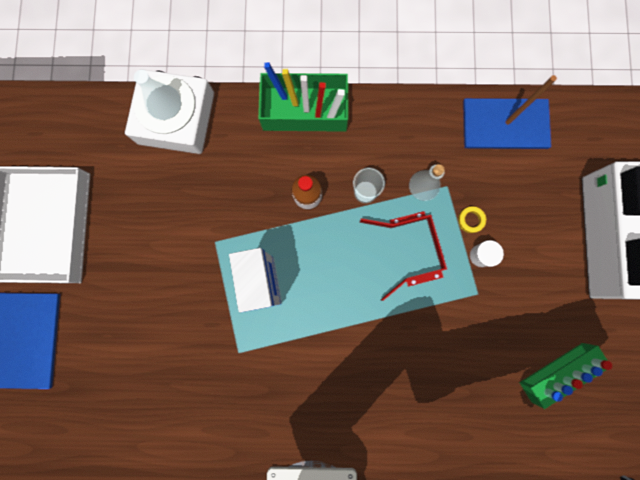

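View pics/side.png

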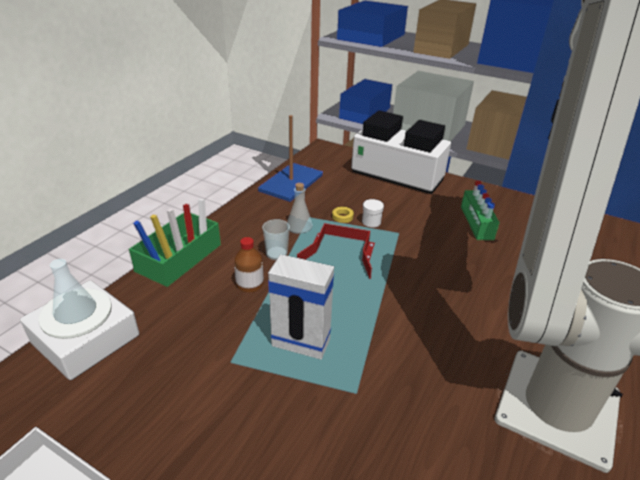

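The top view shows the carton top at about (252,280). The holder opens to the left, with its stop at about (437,243) and lip tips at (362,221) and (383,298). The side view shows the slot face pointing away from the holder.

Run:
```python
from h import *
W=np.load('top.npy');I=np.load('topim.npy').astype(int)
def win(u0,u1,v0,v1):
    m=np.zeros(I.shape[:2],bool);m[v0:v1,u0:u1]=1;return m
m=win(215,300,235,325)&(W[...,2]>.19)&(W[...,2]<.21)
r=cv2.minAreaRect(W[m][:,:2].astype(np.float32));print('carton',m.sum(),r,cv2.boxPoints(r).round(3).tolist(),np.median(W[m],0))
for n,(u,v) in dict(lipL=(363,221),bendL=(392,226),cornL=(430,215),cornR=(443,268),bendR=(407,283),lipR=(383,298),cap=(306,184),beaker=(369,184),flask=(436,172),jar=(489,254),tape=(473,208)).items():
    print(n,np.nanmedian(W[v-1:v+2,u-1:u+2].reshape(-1,3),0).round(3))
red=(I[...,0]>100)&(I[...,1]<60)&(I[...,2]<60)&win(355,450,205,305)&(W[...,2]>.025)&(W[...,2]<.045)
p=W[red];print(len(p))
r=cv2.minAreaRect(p[:,:2].astype(np.float32));print(r,cv2.boxPoints(r).round(3).tolist())
np.save('red.npy',p)
# stop wall: line fit by pixels
s=red&win(428,450,222,265);q=W[s];print('stop',len(q),cv2.fitLine(q[:,:2].astype(np.float32),2,0,.01,.01).ravel())
for n,w in dict(L=win(395,428,205,232),R=win(410,440,270,295)).items():
    q=W[red&w];print(n,len(q),cv2.fitLine(q[:,:2].astype(np.float32),2,0,.01,.01).ravel())
```

```text
carton 1962 ((0.496082603931427, 0.11595023423433304), (0.11001911759376526, 0.06034163385629654), 11.794858932495117) [[0.4359999895095825, 0.1340000033378601], [0.4480000138282776, 0.07500000298023224], [0.5559999942779541, 0.09799999743700027], [0.5440000295639038, 0.15700000524520874]] [0.49508845 0.11491235 0.20075699]
lipL [ 0.638 -0.109  0.026]
bendL [ 0.627 -0.173  0.027]
cornL [ 0.651 -0.261  0.034]
cornR [ 0.533 -0.287  0.033]
bendR [ 0.499 -0.211  0.003]
lipR [ 0.465 -0.153  0.034]
cap [0.696 0.018 0.131]
beaker [ 0.73  -0.124  0.005]
flask [ 0.723 -0.248  0.135]
jar [ 0.562 -0.38   0.06 ]
tape [ 0.673 -0.362  0.019]
375
((0.5708988904953003, -0.20127034187316895), (0.18495139479637146, 0.1547699272632599), 14.76274299621582) [[0.4620000123977661, -0.15000000596046448], [0.5009999871253967, -0.30000001192092896], [0.6800000071525574, -0.2529999911785126], [0.640999972820282, -0.10300000011920929]]
stop 80 [ 0.9662574   0.25757846  0.58705676 -0.27453202]
L 77 [ 0.25957608 -0.9657227   0.63948536 -0.21600105]
R 45 [ 0.26566124 -0.96406645  0.5188369  -0.24429068]
```

```bash
cat >> h.py <<'E'
from scipy.spatial.transform import Rotation as Rn
def to(x,y,z,head):
    """delta_pos units & yaw units to reach world point with tool-x heading (deg)"""
    o=bot.get_obs();R=Rn.from_quat(o['tool_rot']);p=np.array(o['eef_pos'])
    d=R.inv().apply(np.array([x,y,z])-p)/.3
    X=R.as_matrix()[:,0];h=np.degrees(np.arctan2(X[1],X[0]));w=(head-h+180)%360-180
    print('t',round(float(o['clock']),2),'p',p.round(4),'head',round(h,1),'F',np.round(o['ft_force'],1),'w',round(float(o['grip_width']),3),'j6',np.round(o['joint_pos'],2),'-> d',d.round(3),'yaw',round(-w/45,3))
E
python3 -c "
from h import *
to(.33,-.2,.30,63)"
```

```text
t 0.1 p [ 0.1575 -0.474   0.2305] head 18.4 F [-0.1 -0.5 -0.6] w 0.085 j6 [-1.25  0.24  0.    1.34  0.    1.57] -> d [ 0.834 -0.686 -0.23 ] yaw -0.992
```

Call:
jog_arm(
  deltas=[
    {"delta_pos":[0.82,-0.67,-0.25],"yaw":-1,"fingers":0.6},
    {"delta_pos":[0.82,-0.67,-0.25],"yaw":-1,"fingers":0.6},
    {"delta_pos":[0.82,-0.67,-0.25],"yaw":-1,"fingers":0.6},
    {"delta_pos":[0.82,-0.67,-0.25],"yaw":-1,"fingers":0.6},
    {"delta_pos":[0.82,-0.67,-0.25],"yaw":-1,"fingers":0.6},
    {"delta_pos":[0.82,-0.67,-0.25],"yaw":-1,"fingers":0.6},
    {"delta_pos":[0.82,-0.67,-0.25],"yaw":-1,"fingers":0.6},
    {"delta_pos":[0.82,-0.67,-0.25],"yaw":-1,"fingers":0.6},
    {"delta_pos":[0.82,-0.67,-0.25],"yaw":-1,"fingers":0.6},
  ],
)

```text
clock: 1.0
eef_pos: [0.3277, -0.2059, 0.306]
tool_rot: [0.85, 0.526, -0.0, -0.0]
ft_force: [-0.8, -0.3, -0.7]
grip_width: 0.0508
grasp_force: 0.0
```

```bash
python3 -c "
from h import *
to(.33,.08,.30,101.8)"
```

```text
t 1.0 p [ 0.3277 -0.2059  0.306 ] head 63.5 F [-0.8 -0.3 -0.7] w 0.051 j6 [-0.56 -0.01 -0.09  1.49 -0.    1.47] -> d [ 0.856 -0.419  0.02 ] yaw -0.851
```

Call:
jog_arm(
  deltas=[
    {"delta_pos":[0.86,-0.42,0],"yaw":-0.85,"fingers":0.6},
    {"delta_pos":[0.86,-0.42,0],"yaw":-0.85,"fingers":0.6},
    {"delta_pos":[0.86,-0.42,0],"yaw":-0.85,"fingers":0.6},
    {"delta_pos":[0.86,-0.42,0],"yaw":-0.85,"fingers":0.6},
    {"delta_pos":[0.86,-0.42,0],"yaw":-0.85,"fingers":0.6},
    {"delta_pos":[0.86,-0.42,0],"yaw":-0.85,"fingers":0.6},
    {"delta_pos":[0.86,-0.42,0],"yaw":-0.85,"fingers":0.6},
    {"delta_pos":[0.86,-0.42,0],"yaw":-0.85,"fingers":0.6},
    {"delta_pos":[0.86,-0.42,0],"yaw":-0.85,"fingers":0.6},
  ],
)

```text
clock: 1.9
eef_pos: [0.3307, 0.0795, 0.3059]
tool_rot: [0.633, 0.774, -0.001, -0.0]
ft_force: [0.3, -0.1, -0.2]
grip_width: 0.0513
grasp_force: 0.0
```

```bash
python3 -c "
from h import *
to(.479,.199,.30,101.8)"
```

```text
t 1.9 p [0.3307 0.0795 0.3059] head 101.5 F [ 0.3 -0.1 -0.2] w 0.051 j6 [ 0.24 -0.1  -0.18  1.5  -0.    1.61] -> d [0.292 0.564 0.019] yaw -0.007
```

Call:
jog_arm(
  deltas=[
    {"delta_pos":[0.29,0.4,0],"yaw":0,"fingers":0.6},
    {"delta_pos":[0.29,0.56,0],"yaw":0,"fingers":0.6},
    {"delta_pos":[0.29,0.56,0],"yaw":0,"fingers":0.6},
    {"delta_pos":[0.29,0.56,0],"yaw":0,"fingers":0.6},
    {"delta_pos":[0.29,0.56,0.2],"yaw":0,"fingers":0.6},
    {"delta_pos":[0.29,0.56,0.4],"yaw":0,"fingers":0.6},
    {"delta_pos":[0.29,0.56,0.52],"yaw":0,"fingers":0.6},
    {"delta_pos":[0.29,0.56,0.52],"yaw":0,"fingers":0.6},
    {"delta_pos":[0.29,0.56,0.52],"yaw":0,"fingers":0.6},
  ],
)

```text
clock: 2.8
eef_pos: [0.4775, 0.1978, 0.1496]
tool_rot: [0.633, 0.774, -0.002, -0.001]
ft_force: [-0.2, -0.4, 1.0]
grip_width: 0.0509
grasp_force: 0.0
```

Run:
```python
from h import *
to(.490,.145,.15,101.8)
save(bot.camera('side'),'s2.png')
```

```text
t 2.8 p [0.4775 0.1978 0.1496] head 101.4 F [-0.2 -0.4  1. ] w 0.051 j6 [ 0.39  0.33 -0.1   1.15 -0.    1.76] -> d [-0.181  0.006 -0.001] yaw -0.008
```

View pics/s2.png

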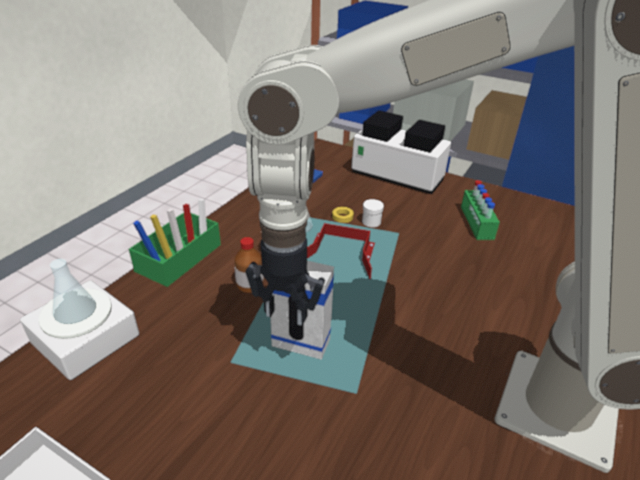

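The open fingers stand behind the slot face (fingertips about (250–320, 285)), centred on it and clear of the bottle. Next is a gentle push.

Call:
jog_arm(
  deltas=[
    {"delta_pos":[-0.06,0,0],"yaw":0,"fingers":0.6},
    {"delta_pos":[-0.11,0,0],"yaw":0,"fingers":0.6},
    {"delta_pos":[-0.125,0,0],"yaw":0,"fingers":0.6},
    {"delta_pos":[-0.14,0,0],"yaw":0,"fingers":0.6},
    {"delta_pos":[-0.155,0,0],"yaw":0,"fingers":0.6},
    {"delta_pos":[-0.175,0,0],"yaw":0,"fingers":0.6},
    {"delta_pos":[-0.195,0,0],"yaw":0,"fingers":0.6},
    {"delta_pos":[-0.215,0,0],"yaw":0,"fingers":0.6},
    {"delta_pos":[-0.235,0,0],"yaw":0,"fingers":0.6},
    {"delta_pos":[-0.255,0,0],"yaw":0,"fingers":0.6},
  ],
)

```text
clock: 3.85
eef_pos: [0.4932, 0.1246, 0.1502]
tool_rot: [0.632, 0.775, -0.0, -0.0]
ft_force: [-0.6, -0.2, 0.6]
grip_width: 0.0513
grasp_force: 0.1
```

Call:
jog_arm(
  deltas=[
    {"delta_pos":[-0.02,0,0],"yaw":0,"fingers":0.6},
    {"delta_pos":[-0.04,0,0],"yaw":0,"fingers":0.6},
    {"delta_pos":[-0.06,0,0],"yaw":0,"fingers":0.6},
    {"delta_pos":[-0.08,0,0],"yaw":0,"fingers":0.6},
    {"delta_pos":[-0.08,0,0],"yaw":0,"fingers":0.6},
    {"delta_pos":[-0.08,0,0],"yaw":0,"fingers":0.6},
    {"delta_pos":[-0.08,0,0],"yaw":0,"fingers":0.6},
    {"delta_pos":[-0.08,0,0],"yaw":0,"fingers":0.6},
  ],
)

```text
clock: 4.65
eef_pos: [0.4979, 0.1018, 0.1503]
tool_rot: [0.632, 0.775, 0.0, -0.0]
ft_force: [0.2, 0.0, 1.0]
grip_width: 0.0513
grasp_force: 0.0
```

Run:
```python
from h import *
to(.490,.145,.15,101.8)
save(bot.camera('side'),'s3.png')
```

```text
t 4.65 p [0.4979 0.1018 0.1503] head 101.6 F [0.2 0.  1. ] w 0.051 j6 [ 0.2   0.31 -0.12  1.14  0.    1.57] -> d [0.146 0.003 0.001] yaw -0.003
```

View pics/s3.png

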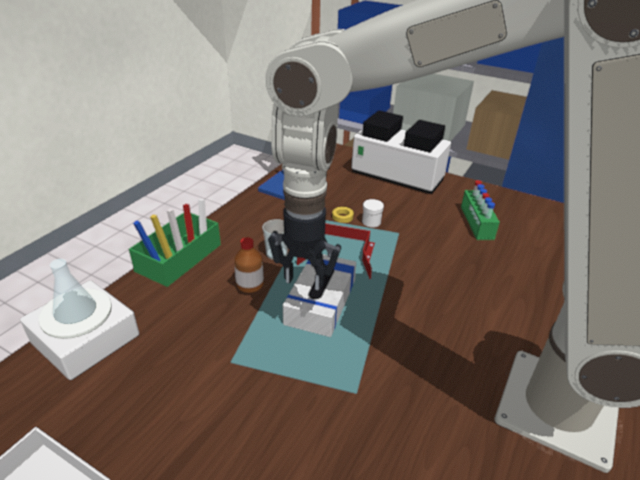

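It tipped over and lies flat, slot up, with its tail end at about (310,320). Now I retreat behind the tail and measure.

Call:
jog_arm(
  deltas=[
    {"delta_pos":[0.15,0,0],"yaw":-0.08,"fingers":0.6},
    {"delta_pos":[0.25,0,0],"yaw":-0.08,"fingers":0.6},
    {"delta_pos":[0.3,0,0],"yaw":-0.08,"fingers":0.6},
    {"delta_pos":[0.3,0,0],"yaw":-0.08,"fingers":0.6},
  ],
)

```text
clock: 5.1
eef_pos: [0.4794, 0.1914, 0.1503]
tool_rot: [0.606, 0.796, 0.0, 0.0]
ft_force: [0.1, 0.3, -0.0]
grip_width: 0.0511
grasp_force: 0.0
```

```bash
cat >> h.py <<'E'
O=np.array([.591,-.274]);OUT=np.array([-.259,.966]);PER=np.array([.966,.259])
def carton():
    c=bot.camera('top');W=cloud(c);Z=W[...,2]
    d=W[...,:2]-O;yy=d@OUT;xx=d@PER
    m=(Z>.054)&(Z<.066)&(yy>-.02)&(yy<.42)&(abs(xx)<.1)
    m=cv2.morphologyEx(m.astype(np.uint8),cv2.MORPH_OPEN,np.ones((3,3)))>0
    P=np.stack([xx[m],yy[m]],-1).astype(np.float32)
    r=cv2.minAreaRect(P);print('n',m.sum(),'holder-frame rect',r,'\n',cv2.boxPoints(r).round(3).tolist())
    return c
E
python3 - <<'E'
from h import *
c=carton();save(c,'t4.png')
to(.483,.165,.02,105)
E
```

```text
n 4648 holder-frame rect ((0.0018547885119915009, 0.2663387060165405), (0.20021271705627441, 0.11026359349489212), 86.7470703125) 
 [[-0.05900000035762787, 0.17000000178813934], [0.050999999046325684, 0.16300000250339508], [0.06300000101327896, 0.3630000054836273], [-0.04800000041723251, 0.36899998784065247]]
t 5.15 p [0.4796 0.1903 0.1502] head 105.3 F [ 0.2 -1.1  0.2] w 0.051 j6 [ 0.38  0.32 -0.1   1.15 -0.    1.68] -> d [-0.084 -0.011  0.434] yaw 0.008
```

View pics/t4.png

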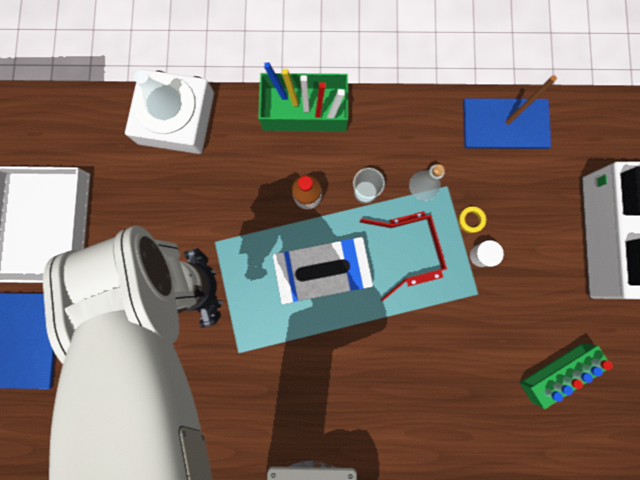

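The carton is flat, slot up, with its lead end at y ≈ 0.167 in the holder frame, 4 mm off centre and 3° askew. I go down behind the tail.

```bash
python3 -c "
from h import *
to(.4865,.128,.017,105)"
```

```text
t 5.15 p [0.4796 0.1903 0.1502] head 105.3 F [ 0.2 -1.1  0.2] w 0.051 j6 [ 0.38  0.32 -0.1   1.15 -0.    1.68] -> d [-0.206 -0.033  0.444] yaw 0.008
```

Call:
jog_arm(
  deltas=[
    {"delta_pos":[0,-0.03,0.15],"yaw":0,"fingers":0.6},
    {"delta_pos":[0,-0.03,0.3],"yaw":0,"fingers":0.6},
    {"delta_pos":[0,-0.03,0.4],"yaw":0,"fingers":0.6},
    {"delta_pos":[-0.05,-0.03,0.44],"yaw":0,"fingers":0.6},
    {"delta_pos":[-0.15,-0.03,0.44],"yaw":0,"fingers":0.6},
    {"delta_pos":[-0.2,-0.03,0.44],"yaw":0,"fingers":0.6},
    {"delta_pos":[-0.2,-0.03,0.44],"yaw":0,"fingers":0.6},
  ],
)

```text
clock: 5.85
eef_pos: [0.4878, 0.1271, 0.0186]
tool_rot: [0.609, 0.793, 0.0, 0.0]
ft_force: [0.1, 0.5, 0.7]
grip_width: 0.051
grasp_force: 0.0
```

```bash
python3 -c "
from h import *
to(*(O+OUT*.25+PER*.002),.017,105)"
```

```text
t 5.85 p [0.4878 0.1271 0.0186] head 105.0 F [0.1 0.5 0.7] w 0.051 j6 [ 0.26  0.45 -0.31  0.82 -0.    1.56] -> d [-0.547 -0.007  0.005] yaw -0.001
```

Call:
jog_arm(
  deltas=[
    {"delta_pos":[-0.07,0,0],"yaw":0,"fingers":0.6},
    {"delta_pos":[-0.11,0,0],"yaw":0,"fingers":0.6},
    {"delta_pos":[-0.13,0,0],"yaw":0,"fingers":0.6},
    {"delta_pos":[-0.15,0,0],"yaw":0,"fingers":0.6},
    {"delta_pos":[-0.17,0,0],"yaw":0,"fingers":0.6},
    {"delta_pos":[-0.2,0,0],"yaw":0,"fingers":0.6},
    {"delta_pos":[-0.23,0,0],"yaw":0,"fingers":0.6},
    {"delta_pos":[-0.26,0,0],"yaw":0,"fingers":0.6},
    {"delta_pos":[-0.29,0,0],"yaw":0,"fingers":0.6},
    {"delta_pos":[-0.31,0,0],"yaw":0,"fingers":0.6},
    {"delta_pos":[-0.31,0,0],"yaw":0,"fingers":0.6},
  ],
)

```text
clock: 6.95
eef_pos: [0.5117, 0.0382, 0.0182]
tool_rot: [0.608, 0.794, -0.001, 0.001]
ft_force: [-0.0, 0.3, -0.0]
grip_width: 0.0515
grasp_force: 0.0
```

```bash
python3 -c "
from h import *
carton();to(*(O+OUT*.215+PER*.0),.017,105)"
```

```text
n 4024 holder-frame rect ((0.007669888436794281, 0.20622548460960388), (0.11005152761936188, 0.18800300359725952), 0.13106073439121246) 
 [[-0.04800000041723251, 0.30000001192092896], [-0.04699999839067459, 0.1120000034570694], [0.06300000101327896, 0.1120000034570694], [0.06199999898672104, 0.30000001192092896]]
t 7.0 p [0.5114 0.0385 0.0181] head 105.1 F [-0.1 -0.   0.4] w 0.051 j6 [ 0.08  0.46 -0.28  0.83 -0.    1.38] -> d [-0.358 -0.014  0.004] yaw 0.003
```

Call:
jog_arm(
  deltas=[
    {"delta_pos":[-0.02,-0.004,0],"yaw":0,"fingers":0.6},
    {"delta_pos":[-0.04,-0.008,0],"yaw":0,"fingers":0.6},
    {"delta_pos":[-0.06,-0.014,0],"yaw":0,"fingers":0.6},
    {"delta_pos":[-0.08,-0.02,0],"yaw":0,"fingers":0.6},
    {"delta_pos":[-0.1,-0.025,0],"yaw":0,"fingers":0.6},
    {"delta_pos":[-0.12,-0.03,0],"yaw":0,"fingers":0.6},
    {"delta_pos":[-0.14,-0.03,0],"yaw":0,"fingers":0.6},
    {"delta_pos":[-0.16,-0.03,0],"yaw":0,"fingers":0.6},
    {"delta_pos":[-0.16,-0.03,0],"yaw":0,"fingers":0.6},
  ],
)

```text
clock: 7.9
eef_pos: [0.5157, -0.0101, 0.0184]
tool_rot: [0.608, 0.794, -0.0, 0.001]
ft_force: [-0.2, 0.8, -0.0]
grip_width: 0.0513
grasp_force: 0.0
```

```bash
python3 -c "
from h import *
carton();to(*(O+OUT*.215+PER*.0),.017,105)"
```

```text
n 3276 holder-frame rect ((-0.0004521384835243225, 0.14324583113193512), (0.15791700780391693, 0.11062078922986984), 89.97527313232422) 
 [[-0.0560000017285347, 0.06400000303983688], [0.054999999701976776, 0.06400000303983688], [0.054999999701976776, 0.22200000286102295], [-0.0560000017285347, 0.22200000286102295]]
t 7.95 p [ 0.5157 -0.0097  0.0184] head 105.2 F [-0.1  0.9 -0.1] w 0.052 j6 [-0.02  0.47 -0.28  0.83 -0.    1.29] -> d [-0.199  0.014  0.005] yaw 0.004
```

Call:
jog_arm(
  deltas=[
    {"delta_pos":[-0.02,0,0],"yaw":0,"fingers":0.6},
    {"delta_pos":[-0.04,0,0],"yaw":0,"fingers":0.6},
    {"delta_pos":[-0.06,0,0],"yaw":0,"fingers":0.6},
    {"delta_pos":[-0.08,0,0],"yaw":0,"fingers":0.6},
    {"delta_pos":[-0.1,0,0],"yaw":0,"fingers":0.6},
    {"delta_pos":[-0.12,0,0],"yaw":0,"fingers":0.6},
    {"delta_pos":[-0.14,0,0],"yaw":0,"fingers":0.6},
    {"delta_pos":[-0.155,0,0],"yaw":0,"fingers":0.6},
    {"delta_pos":[-0.165,0,0],"yaw":0,"fingers":0.6},
    {"delta_pos":[-0.165,0,0],"yaw":0,"fingers":0.6},
  ],
)

```text
clock: 8.95
eef_pos: [0.5285, -0.0575, 0.0183]
tool_rot: [0.607, 0.794, -0.0, 0.0]
ft_force: [-0.2, 0.2, 0.1]
grip_width: 0.051
grasp_force: 0.1
```

Run:
```python
from h import *
c=carton();save(c,'t5.png');to(*(O+OUT*.215+PER*.0),.017,105)
```

```text
n 2429 holder-frame rect ((-0.0003992319107055664, 0.07741612195968628), (0.1103937178850174, 0.12377529591321945), 0.04012103006243706) 
 [[-0.0560000017285347, 0.13899999856948853], [-0.0560000017285347, 0.014999999664723873], [0.054999999701976776, 0.01600000075995922], [0.054999999701976776, 0.13899999856948853]]
t 9.0 p [ 0.5284 -0.0575  0.0182] head 105.2 F [0.2 0.2 0.1] w 0.051 j6 [-0.11  0.49 -0.23  0.85 -0.    1.2 ] -> d [-0.034  0.014  0.004] yaw 0.004
```

View pics/t5.png

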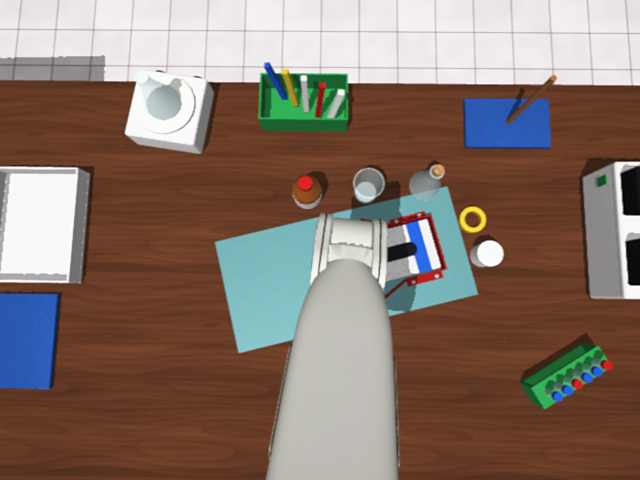

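The carton is in the channel, centred, with its leading edge at about (438,245) and some 14 mm left to the stop. I creep in with 1.5 mm rows and check the force.

Call:
jog_arm(
  deltas=[
    {"delta_pos":[-0.006,0,0],"yaw":0,"fingers":0.6},
    {"delta_pos":[-0.012,0,0],"yaw":0,"fingers":0.6},
    {"delta_pos":[-0.018,0,0],"yaw":0,"fingers":0.6},
    {"delta_pos":[-0.023,0,0],"yaw":0,"fingers":0.6},
    {"delta_pos":[-0.028,0,0],"yaw":0,"fingers":0.6},
    {"delta_pos":[-0.032,0,0],"yaw":0,"fingers":0.6},
    {"delta_pos":[-0.032,0,0],"yaw":0,"fingers":0.6},
  ],
)

```text
clock: 9.7
eef_pos: [0.5308, -0.0663, 0.0182]
tool_rot: [0.607, 0.795, -0.0, 0.0]
ft_force: [-1.1, 0.9, -0.7]
grip_width: 0.0512
grasp_force: 0.5
```

Run:
```python
from h import *
carton();to(*(O+OUT*.21+PER*.0),.017,105)
```

```text
n 2269 holder-frame rect ((-0.00020781531929969788, 0.06507974863052368), (0.11710015684366226, 0.11047957092523575), 89.69187927246094) 
 [[-0.0560000017285347, 0.007000000216066837], [0.054999999701976776, 0.006000000052154064], [0.054999999701976776, 0.12300000339746475], [-0.054999999701976776, 0.12399999797344208]]
t 9.75 p [ 0.5308 -0.0664  0.0182] head 105.2 F [-0.7  0.2 -1.1] w 0.051 j6 [-0.12  0.5  -0.22  0.85 -0.    1.18] -> d [-0.02   0.014  0.004] yaw 0.005
```

Call:
jog_arm(
  deltas=[
    {"delta_pos":[-0.003,0,0],"yaw":0,"fingers":0.6},
    {"delta_pos":[-0.006,0,0],"yaw":0,"fingers":0.6},
    {"delta_pos":[-0.009,0,0],"yaw":0,"fingers":0.6},
    {"delta_pos":[-0.012,0,0],"yaw":0,"fingers":0.6},
    {"delta_pos":[-0.012,0,0],"yaw":0,"fingers":0.6},
  ],
)

```text
clock: 10.25
eef_pos: [0.5317, -0.0697, 0.0182]
tool_rot: [0.607, 0.795, -0.0, 0.0]
ft_force: [-0.1, 0.9, -0.2]
grip_width: 0.0513
grasp_force: 0.4
```

Run:
```python
from h import *
carton();to(*(O+OUT*.21+PER*.0),.017,105)
```

```text
n 2202 holder-frame rect ((-0.0002205371856689453, 0.06020059809088707), (0.11347897350788116, 0.11060082912445068), 89.59645080566406) 
 [[-0.0560000017285347, 0.004000000189989805], [0.054999999701976776, 0.003000000026077032], [0.054999999701976776, 0.11699999868869781], [-0.054999999701976776, 0.11699999868869781]]
t 10.3 p [ 0.5318 -0.0697  0.0183] head 105.2 F [ 0.3  1.6 -1. ] w 0.051 j6 [-0.13  0.5  -0.22  0.85 -0.    1.18] -> d [-0.009  0.014  0.004] yaw 0.005
```

Call:
jog_arm(
  deltas=[
    {"delta_pos":[-0.003,0,0],"yaw":0,"fingers":0.6},
    {"delta_pos":[-0.006,0,0],"yaw":0,"fingers":0.6},
    {"delta_pos":[-0.009,0,0],"yaw":0,"fingers":0.6},
    {"delta_pos":[-0.009,0,0],"yaw":0,"fingers":0.6},
  ],
)

```text
clock: 10.7
eef_pos: [0.5322, -0.0714, 0.0183]
tool_rot: [0.607, 0.795, 0.001, -0.001]
ft_force: [-1.5, 4.3, 0.5]
grip_width: 0.051
grasp_force: 2.4
```

Run:
```python
from h import *
carton();to(*(O+OUT*.21+PER*.0),.017,105)
```

```text
n 2137 holder-frame rect ((-0.00018111616373062134, 0.05648152157664299), (0.11096732318401337, 0.11061856150627136), 89.66158294677734) 
 [[-0.0560000017285347, 0.0010000000474974513], [0.054999999701976776, 0.0010000000474974513], [0.054999999701976776, 0.1120000034570694], [-0.054999999701976776, 0.1120000034570694]]
t 10.75 p [ 0.5322 -0.0713  0.0183] head 105.2 F [-1.5  5.4 -0.1] w 0.051 j6 [-0.13  0.5  -0.22  0.86  0.    1.17] -> d [-0.003  0.014  0.004] yaw 0.006
```

The force has risen to 5 N and the lead edge is at 1 mm, so the carton is home. I back away.

Call:
jog_arm(
  deltas=[
    {"delta_pos":[0,0,0],"yaw":0,"fingers":0.6},
    {"delta_pos":[0.01,0,0],"yaw":0,"fingers":0.6},
    {"delta_pos":[0.05,0,0],"yaw":0,"fingers":0.6},
    {"delta_pos":[0.15,0,0],"yaw":0,"fingers":0.6},
    {"delta_pos":[0.25,0,0],"yaw":0,"fingers":0.6},
    {"delta_pos":[0.3,0,-0.1],"yaw":0,"fingers":0.6},
    {"delta_pos":[0.3,0,-0.25],"yaw":0,"fingers":0.6},
    {"delta_pos":[0.5,0,-0.4],"yaw":0,"fingers":0.6},
    {"delta_pos":[0.7,0,-0.4],"yaw":0,"fingers":0.6},
    {"delta_pos":[0.8,0,-0.4],"yaw":0,"fingers":0.6},
    {"delta_pos":[0.8,0,-0.4],"yaw":0,"fingers":0.6},
  ],
)

```text
clock: 11.85
eef_pos: [0.4687, 0.1637, 0.1397]
tool_rot: [0.605, 0.796, 0.001, 0.001]
ft_force: [1.0, -0.2, 0.3]
grip_width: 0.0514
grasp_force: 0.0
```

Run:
```python
from h import *
c=carton();save(c,'t6.png');to(*(O+OUT*.21+PER*.0),.017,105)
```

```text
n 4591 holder-frame rect ((-0.00023777782917022705, 0.10152603685855865), (0.11054053157567978, 0.20055769383907318), 0.37322279810905457) 
 [[-0.0560000017285347, 0.20100000500679016], [-0.054999999701976776, 0.0010000000474974513], [0.0560000017285347, 0.0020000000949949026], [0.05400000140070915, 0.20200000703334808]]
t 11.9 p [0.4687 0.1633 0.1392] head 105.6 F [-0.3  0.6 -0.2] w 0.051 j6 [ 0.34  0.29 -0.17  1.1   0.    1.63] -> d [-0.814  0.008  0.407] yaw 0.012
```

View pics/t6.png

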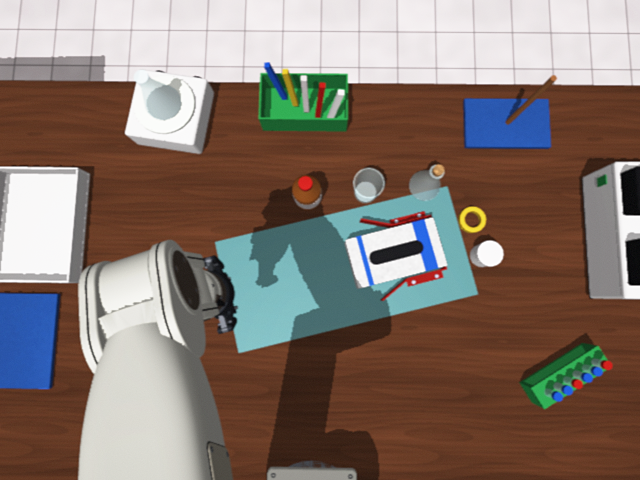

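The carton lies home at the stop (lead edge at about (442,243)), slot up, with the bystanders unmoved and the arm clear.

```bash
python3 -c "
from workcell import bot
print(bot.job_done())"
```

```text
the job is handed in; nothing more can be done
None
```

The job is handed in (no verdict was returned): the carton lies flat, slot up, its leading end within about 2 mm of the back stop and centred in the holder, contact force at the stop was about 5 N, and no bystander shows any shift in the last picture.

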